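# Set a toy robot in the leaning curing cradle, arm to the pointer

## Robot

A 7-joint arm with a two-finger parallel gripper is mounted at the origin on the work surface. World frame = base frame: x ahead of the robot, y to its left, z up, the work surface at z = 0. Lengths are in m, angles in rad, forces in N, time in s.
With the tool pointing down it reaches from about 0.35 to 0.775 m from the base axis. Payload 3.1 kg.
Tool frame: the origin (TCP) lies at the very end of the fingers, on their centre line; the grasp point (between the pads) lies 19 mm behind it; z points along the fingers, y is the line along which they close (so a half turn about z gives the same grasp; the last joint's range is limited). The gripper opens to 85 mm and grips with 20 to 120 N. Pads are 22 mm wide; open, the fingers measure 114 mm over their backs; the gripper's body (76 mm by 85 mm) begins 54 mm behind the grasp point. The pads swing forward as they close: fully open they stand 13 mm farther back than shut.
Start: joints at [1.078, 0.311, 0.014, 1.512, -0.004, 1.319, -0.027], TCP at [0.24, -0.495, 0.231] pointing down, gripper open.
Joint ranges: [-2.7, 2.7], [-0.3, 1.91], [-1.27, 1.3], [0.12, 2.57], [-1.44, 4.58], [0.2, 2.03], [-3.05, 3.05]. Speed limits (rad/s): [2.79, 2.79, 3.14, 3.14, 3.14, 3.14, 3.14].

## Interface

Orientations are given as [roll, pitch, yaw] about the fixed x, y, z axes, in that order (R = Rz(yaw) Ry(pitch) Rx(roll)).
In Python, from rig import bot gives the robot as it stands. Calls block until the motion is done:
- bot.move_to(position, orientation): joint-space move of the TCP to a pose.
- bot.servo_line(position, velocity=0.15, rotation=None, force_limit=None): straight line of the TCP; rotation=None keeps the orientation; velocity is the mean speed in m/s. With force_limit (N) it stops when the force on the tool has changed by that much, and returns True; else False.
- bot.move_j(angles): joint-space move.
- bot.move_gripper(opening): finger opening in m; the grip force is fixed at half the most; returns when the fingers have stopped.
- bot.pause(seconds).
- bot.inverse_kinematics(position, orientation): joint angles nearest the present ones, or None.
- bot.get_image(name): name is "scene" or "top" or "wrist"; returns (picture, depth): 384x512x3 uint8, red, green, blue; 384x512 float32, m along the optical axis (not along the pixel's ray), 0 where there is no reading.
- bot.get_calibration(name): a dict with "mtx" (3x3 intrinsics, pixels), "R" (3x3) and "t" (3): a world point X has camera coordinates R X + t. Camera axes: x right, y down, z forward; pixel columns grow to the right and rows downward; lengths in m; the calibration is good to about 2 mm. A picture is of the moment at which its call begins: read the wrist's pose just before it. get_calibration takes no time and is no camera call; for the wrist camera it gives the pose at the moment of the call.
A pose or a line that the arm cannot do raises bot.MotionError and nothing moves.
- bot.job_done(): hands the job in; it is judged then, once.
Readings, each from a call of its own:
- bot.current_clock(): time.
- bot.current_joint_positions(): joint angles.
- bot.current_dq(): joint speeds.
- bot.current_effort(): joint torques, N m.
- bot.current_tool_pos(): TCP position.
- bot.current_orientation(): TCP orientation.
- bot.current_wrist_force(): force on the tool from outside, world axes, zero at the start.
- bot.current_torque(): the same for the moment, N m.
- bot.current_opening(): finger opening in m.
- bot.current_grip_force(): force on a finger pad.
Only numpy, scipy, OpenCV 4.12 (cv2) and the standard library are available. Lean on these libraries where they do the work, as an engineer would, in place of code of your own. Each camera call takes 0.05 s, during which the arm holds its last target. There are 200 camera calls.

## Task

The toy robot's arm has just been glued on: rest the toy in the leaning cradle, down on its foot plate and back in the V, turned about its own axis so that the arm points straight out over the pointer towards the lamp. Let go of it, then press the timer button all the way down to start the cure. Set the toy down gently, never let it fall over, and leave the dowel tin, the glue gun and the glue bottle where they are.

Things in the scene. Friction and masses are not known exactly. Their poses are not given: they have to be found in the camera images.
- toy: Loose toy robot, 0.25 kg, standing on the bench at first: plain tin body 56 mm across, 100 high; neck 24 mm thick, 8 high; light wooden cube head of 36 mm (108 to 144 mm up, faces square to x and y). One wooden arm, 14 mm thick with a 24 mm hand, juts forward 62 mm up. Origin: centre of the underside; z up the axis to the head; x the way the arm and face point.
- toy_arm_tip (a point): Centre of the end face of the toy's hand: 64 mm along x and 62 mm along z from the toy's origin.
- cradle: Fixed aluminium cradle: 68 mm square foot plate and behind it two plates in a 90 degree V, from 4 to 76 mm above it, where the tin lies on its back. Origin: on the foot plate, on the axis of a resting tin, 70 mm above the bench. z: up that axis, which leans 30 degrees, top to the robot arm; x: square to z, out of the open side; y: across. A well set toy has the cradle's origin and axes.
- pointer_tip (a point): Outer end of the dark steel pointer, 6 mm wide, that juts along the cradle's x from the middle of its foot plate's edge: 58 mm along x from the cradle's origin.
- lamp (a point): Middle of the black curing lamp, 36 mm thick, 40 mm long, on a short fixed post beyond the pointer, in the plane of the cradle's x and z. Its top is under 125 mm above the bench. Cradle, lamp and button share a white board 210 mm square, 12 mm thick.
- timer_top (a point): Centre of the top of the round black timer button, 36 mm in diameter, on a grey housing on the same board, beside the cradle (105 mm to the -y side of the cradle's axis). It is pressed straight down.
- timer (a joint): Travel of the timer button: 0 up, 0.006 m fully down; a spring of about 5 N at full travel raises it again.
- dowel_tin: Steel tin packed with wooden dowels, 72 mm in diameter, about 130 mm high; a bystander. Origin: centre of the underside.
- glue_gun: Blue glue gun lying on its side, about 165 x 140 mm, 36 mm high; a bystander. Origin: under the middle of its barrel.
- glue_bottle: Glue bottle, 52 mm in diameter, 130 mm high; a bystander. Origin: centre of the underside.

How it is judged:
On the way, in this order (a step that is already met when the one before it is completed fails the run):
1. the toy rests in the cradle, arm over the pointer, and has been let go (x of toy in the frame of cradle between -0.005 and 0.005 m and y of toy in the frame of cradle between -0.005 and 0.005 m and z of toy in the frame of cradle between -0.003 and 0.005 m and angle between the z axis of toy and the z axis of cradle, either way round below 0.07 rad and x of toy_arm_tip in the frame of cradle above 0.05 m and y of toy_arm_tip in the frame of cradle between -0.009 and 0.009 m and contact force between the fingers and toy below 0.3 N and linear speed of toy below 0.02 m/s), for 0.2 s.
2. then the timer button is pressed all the way down (value of joint timer above 0.0045 m), for 0.05 s.
At the end, for the whole second after the job is handed in: The toy rests released in the cradle: underside centre within 5 mm of the axis (x, y) and of the foot plate, axis within 4 degrees, arm tip on the open side within 9 mm (8 degrees) sideways of the pointer; the timer button was pressed after that and is up again (all of step 1 and value of joint timer below 0.002 m); the robot touches nothing.
It fails at once if a bystander is moved more than 20 mm (distance of any of dowel_tin, glue_gun, glue_bottle from where it was at the start of the episode above 0.02 m).
It fails at once if the toy falls over (its axis more than 63 degrees from vertical) (angle between toy's own z axis and vertical above 1.1 rad).
It fails at once if the toy is dropped or slammed into the cradle (faster than 0.3 m/s within 30 mm of its place) (distance between toy and cradle below 0.03 m and linear speed of toy above 0.3 m/s).
It fails at once if the toy is rammed into the cradle (over 90 N) (contact force between toy and station above 90 N).
It also fails if it takes over 48 s, if anything falls off the work surface, if the arm or the gripper's body presses on something with over 40 N, if the wrist force passes 120 N, or if a joint passes its speed limit or range.

## Working session

There is one attempt and no reset: what is moved stays moved. The work goes in short steps, each a Python script; the robot and the scene stay as the last script left them, time stands still between calls to the robot, and variables do not carry over. Pictures are saved under pics/ and viewed, at most 10 in all, crops included, and the job is handed in when it is done.

```bash
mkdir -p pics; ls; python3 - <<'E'
from rig import bot
import cv2,numpy as np
for n in("scene","top"):
    im,d=bot.get_image(n); c=bot.get_calibration(n)
    np.savez(n+".npz",im=im,d=d,**{k:c[k] for k in("mtx","R","t")})
    cv2.imwrite(f"pics/{n}0.png",im[:,:,::-1]); print(n,np.round(c["mtx"],1).tolist(),np.round(-c["R"].T@c["t"],3), np.round(c["R"],2).tolist(),(d>0).mean())
E
```

```text
pics
scene [[482.0, 0.0, 258.9], [0.0, 482.0, 187.8], [0.0, 0.0, 1.0]] [ 1.557 -0.122  1.341] [[0.13, 0.99, 0.0], [0.81, -0.1, -0.58], [-0.58, 0.07, -0.81]] 0.9961090087890625
top [[373.6, 0.0, 248.0], [0.0, 373.6, 193.0], [0.0, 0.0, 1.0]] [ 0.427 -0.009  1.326] [[-0.03, -1.0, -0.01], [-0.98, 0.03, -0.18], [0.18, 0.0, -0.98]] 0.9960784912109375
```

View pics/top0.png

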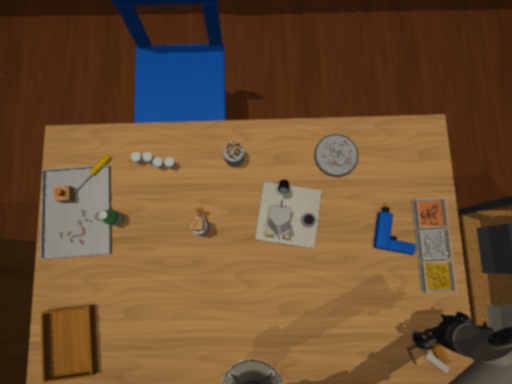

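View pics/scene0.png

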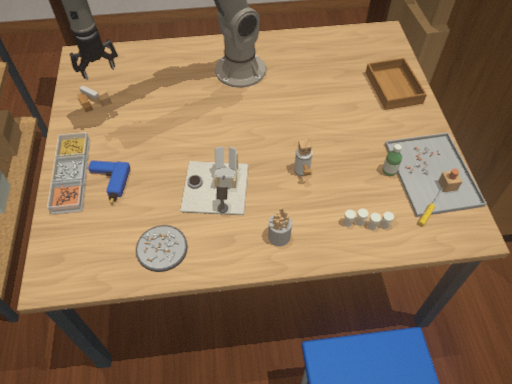

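```bash
cat > h.py <<'E'
import numpy as np,cv2
def load(n): return dict(np.load(n+".npz"))
def cloud(f):
    v,u=np.indices(f["d"].shape); r=np.stack([u,v,np.ones_like(u)],-1)@np.linalg.inv(f["mtx"]).T
    return (r*f["d"][...,None]-f["t"])@f["R"]
def ray(f,uv,z):
    r=f["R"].T@np.linalg.inv(f["mtx"])@np.array([*uv,1.]); c=-f["R"].T@f["t"]
    return c+r*(z-c[2])/r[2]
def proj(f,X):
    q=(np.asarray(X)@f["R"].T+f["t"])@f["mtx"].T; return q[...,:2]/q[...,2:]
E
python3 - <<'E'
from h import *
t=load("top"); s=load("scene")
a=cv2.resize(t["im"][130:260,170:340],None,fx=4,fy=4,interpolation=cv2.INTER_CUBIC)[:,:,::-1]
cv2.imwrite("pics/tc.png",a)
b=cv2.resize(s["im"][125:255,170:330],None,fx=4.5,fy=4.5,interpolation=cv2.INTER_CUBIC)[:,:,::-1]
cv2.imwrite("pics/sc.png",b)
for n,f in(("top",t),("scene",s)):
    P=cloud(f); hsv=cv2.cvtColor(f["im"],cv2.COLOR_RGB2HSV)
    m=(hsv[...,1]<45)&(hsv[...,2]>150)&(abs(P[...,2]-.012)<.008)&(P[...,0]>.3)&(P[...,0]<.7)&(abs(P[...,1]+.1)<.2)
    m=cv2.morphologyEx(m.astype(np.uint8),cv2.MORPH_OPEN,np.ones((3,3)))
    k=max(cv2.findContours(m,0,2)[0],key=cv2.contourArea)
    h=cv2.convexHull(np.vstack([k]))
    W=np.array([ray(f,p[0],.012)[:2] for p in h],np.float32)
    print(n,"board",cv2.minAreaRect(W))
    # blobs of height over bench
    hm=((P[...,2]>.05)&(P[...,0]>.3)&(P[...,0]<.75)&(P[...,1]>-.3)&(P[...,1]<.6)).astype(np.uint8)
    N,L,st,_=cv2.connectedComponentsWithStats(hm)
    for i in range(1,N):
        if st[i,4]>20: Q=P[L==i]; print(st[i],np.round(Q.mean(0),3),"min",np.round(Q.min(0),3),"max",np.round(Q.max(0),3))
E
```

```text
top board ((0.5784982442855835, -0.1848061978816986), (0.1214522123336792, 0.19932350516319275), 79.9610824584961)
[279 180  11  15 144] [ 0.667 -0.127  0.1  ] min [ 0.645 -0.146  0.079] max [ 0.694 -0.11   0.117]
[266 201  26  38 592] [ 0.558 -0.107  0.085] min [ 0.427 -0.148  0.05 ] max [ 0.62  -0.009  1.326]
[191 208  19  28 310] [0.55  0.153 0.12 ] min [ 0.427 -0.009  0.05 ] max [0.608 0.185 1.326]
[100 210  21  16 247] [0.579 0.444 0.118] min [ 0.427 -0.009  0.051] max [0.608 0.485 1.326]
scene board ((0.580958902835846, -0.18937137722969055), (0.12485001981258392, 0.2107078582048416), 79.39876556396484)
[294 139  18  37 457] [0.566 0.154 0.104] min [0.527 0.129 0.05 ] max [0.616 0.184 0.152]
[384 144  18  25 290] [0.597 0.455 0.091] min [0.57  0.434 0.051] max [0.615 0.484 0.138]
[213 146  25  36 621] [ 0.553 -0.108  0.088] min [ 0.501 -0.15   0.05 ] max [ 0.625 -0.064  0.136]
[216 186  11  18 157] [ 0.679 -0.129  0.098] min [ 0.659 -0.147  0.054] max [ 0.698 -0.112  0.119]
```

View pics/tc.png

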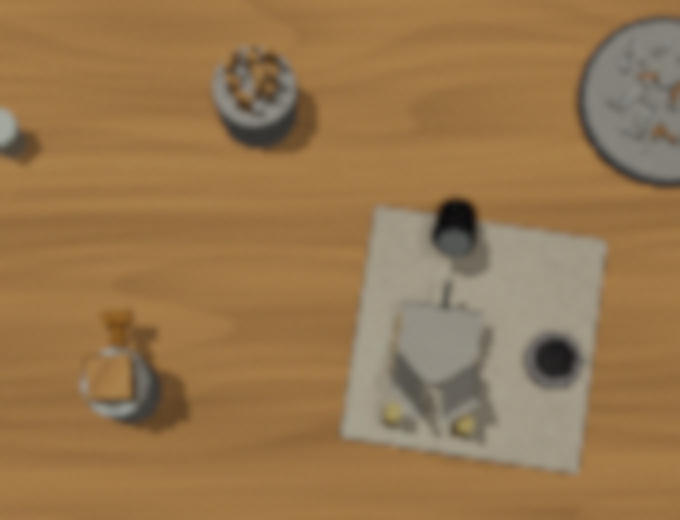

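View pics/sc.png

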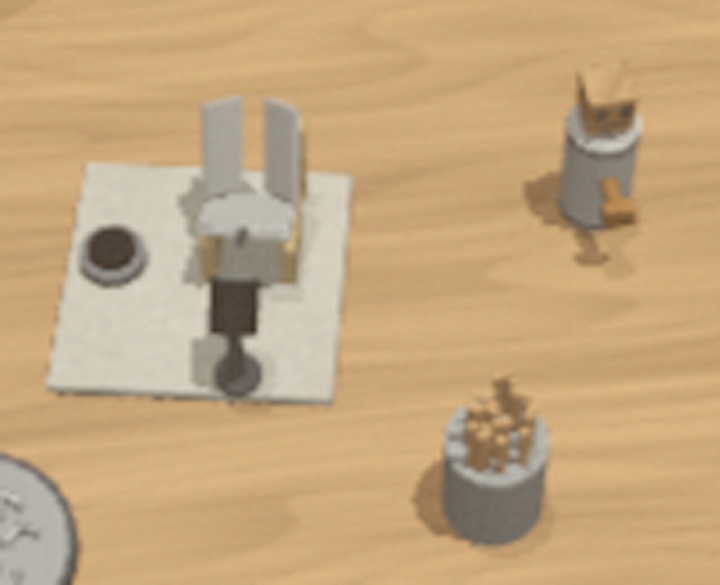

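The pictures show the toy at top pixel (200,225) with its arm towards +x, the cradle at (280,215), the lamp at (284,187) and the button at (308,220). The board is turned by about -8 to -10 degrees. Next I'll get closer wrist views.

```bash
python3 - <<'E'
from rig import bot
from h import *
def snap(n):
    c=bot.get_calibration("wrist"); im,d=bot.get_image("wrist")
    np.savez(n+".npz",im=im,d=d,**{k:c[k] for k in("mtx","R","t")}); cv2.imwrite(f"pics/{n}.png",im[:,:,::-1])
    print(n,np.round(-c["R"].T@c["t"],3),np.round(c["R"],2).tolist(),bot.current_clock())
bot.move_to([.5,-.13,.36],[np.pi,0,0]); bot.pause(.3); snap("wc")
bot.move_to([.5,.14,.36],[np.pi,0,0]); bot.pause(.3); snap("wt")
a=cv2.imread("pics/wc.png");b=cv2.imread("pics/wt.png")
cv2.imwrite("pics/both.png",cv2.resize(np.hstack([a,b]),(800,300),interpolation=cv2.INTER_AREA))
E
```

```text
wc [ 0.582 -0.129  0.502] [[-0.0, -1.0, -0.0], [-0.95, 0.0, 0.32], [-0.32, 0.0, -0.95]] 2.1583
wt [0.582 0.141 0.503] [[-0.0, -1.0, 0.0], [-0.95, 0.0, 0.32], [-0.32, 0.0, -0.95]] 3.5583
```

View pics/both.png

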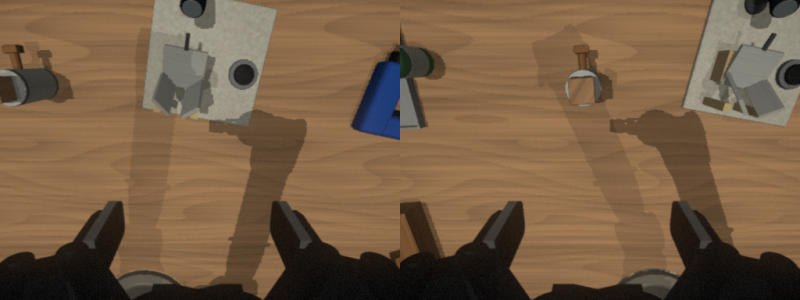

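The views show the cradle's foot plate at about (240,85) in the full-size wrist picture, with the pointer at (239,51) and the button at (311,95). The toy's head is at (233,115) in its own picture, with the arm towards the image top.

```bash
python3 - <<'E'
from h import *
F={n:load(n) for n in("wc","wt","top","scene")}
# toy head top & hand
for n in("wt","top","scene"):
    f=F[n];P=cloud(f);near=np.hypot(P[...,0]-.555,P[...,1]-.152)<.1
    m=near&(P[...,2]>.138)&(P[...,2]<.152)
    Q=P[m]; r=cv2.minAreaRect(Q[:,:2].astype(np.float32)); print(n,"head",m.sum(),np.round(Q.mean(0),4),np.round(r[0],4),np.round(r[1],4),r[2])
    hsv=cv2.cvtColor(f["im"],cv2.COLOR_RGB2HSV)
    m=near&(P[...,2]>.05)&(P[...,2]<.085)&(hsv[...,1]>90); Q=P[m]
    m2=near&(P[...,2]>.066)&(P[...,2]<.08)&(hsv[...,1]>90);H=P[m2]
    print("  arm",len(Q),np.round(Q.mean(0),4),"handtop",len(H),np.round(H.mean(0),4),np.round(H.min(0),4),np.round(H.max(0),4))
def fitp(Q):
    c=Q.mean(0);return c,np.linalg.svd(Q-c)[2][2]
yaw=np.radians(-9)
for n in("wc","top","scene"):
    f=F[n];P=cloud(f).reshape(-1,3);im=f["im"].reshape(-1,3).astype(int)
    b=np.hypot(P[:,0]-.64,P[:,1]+.13)<.09
    m=b&(im.sum(1)<150)&(P[:,2]>.05); print(n,"lamp",m.sum(),np.round(P[m].mean(0),4),P[m].min(0).round(3),P[m].max(0).round(3))
    m=(np.hypot(P[:,0]-.56,P[:,1]+.21)<.06)&(im.sum(1)<120)&(P[:,2]>.015); Q=P[m]
    print("  button",m.sum(),np.median(Q,0).round(4),((Q.min(0)+Q.max(0))/2).round(4),np.ptp(Q,0).round(4))
    O=np.array([.565,-.11,.07])
    ex0=np.array([np.cos(yaw),np.sin(yaw),0]);ey=np.array([-np.sin(yaw),np.cos(yaw),0]);ez0=np.array([0,0,1.])
    x=.866*ex0+.5*ez0;z=-.5*ex0+.866*ez0
    L=(P-O)@np.stack([x,ey,z]).T
    near=(abs(L[:,1])<.045)
    fp=near&(abs(L[:,2])<.012)&(L[:,0]>-.03)&(L[:,0]<.03)
    for tag,sel in(("foot",fp),("V+",near&(L[:,2]>.02)&(L[:,2]<.072)&(L[:,1]>.006)&(L[:,0]<.01)&(L[:,0]>-.06)),("V-",near&(L[:,2]>.02)&(L[:,2]<.072)&(L[:,1]<-.006)&(L[:,0]<.01)&(L[:,0]>-.06))):
        Q=P[sel]
        if len(Q)<20: print(tag,len(Q));continue
        for _ in range(8):
            c,nn=fitp(Q); e=abs((Q-c)@nn); k=e<max(.002,2*np.median(e)); 
            if k.all():break
            Q=Q[k]
        c,nn=fitp(Q); nn*=np.sign(nn[2]); print("  ",tag,len(Q),"c",c.round(4),"n",nn.round(3),"rms",e.std().round(5),"zlocal d",round(float(nn@(O-c)),4))
print("expected n foot",z.round(3),"V",((x-ey)*.7071).round(3),((x+ey)*.7071).round(3))
E
```

```text
wt head 1146 [0.5477 0.1619 0.1439] [0.5472 0.1619] [0.0362 0.0359] 3.5451252460479736
  arm 436 [0.5956 0.1646 0.0695] handtop 398 [0.5963 0.1649 0.07  ] [0.5752 0.1541 0.066 ] [0.6113 0.1776 0.0743]
top head 126 [0.5451 0.1583 0.1437] [0.5448 0.1571] [0.0352 0.0348] 0.08498787134885788
  arm 51 [0.5949 0.1606 0.0682] handtop 41 [0.5972 0.1616 0.0703] [0.5773 0.1508 0.0661] [0.6081 0.172  0.0753]
scene head 112 [0.55   0.1561 0.1448] [0.5476 0.1566] [0.04   0.0363] 2.1659111976623535
  arm 61 [0.6    0.1598 0.0682] handtop 43 [0.5995 0.1591 0.0711] [0.5764 0.1495 0.0661] [0.6159 0.171  0.0791]
wc lamp 350 [ 0.6252 -0.1259  0.2361] [ 0.582 -0.141  0.087] [ 0.666 -0.106  0.502]
  button 4859 [ 0.511  -0.1909  0.4253] [ 0.5415 -0.1981  0.2343] [0.0776 0.0583 0.4138]
   foot 1572 c [ 0.5761 -0.1075  0.0719] n [-0.48   0.089  0.873] rms 0.0004 zlocal d 0.0034
   V+ 633 c [ 0.5365 -0.078   0.1051] n [ 0.475 -0.802  0.361] rms 0.00036 zlocal d 0.0265
   V- 465 c [ 0.5303 -0.1225  0.1054] n [0.738 0.571 0.358] rms 0.00033 zlocal d 0.0201
top lamp 65 [ 0.6766 -0.1265  0.1014] [ 0.66  -0.141  0.085] [ 0.692 -0.11   0.115]
  button 45 [ 0.5636 -0.2143  0.0337] [ 0.5638 -0.2132  0.0339] [0.0213 0.0249 0.013 ]
   foot 167 c [ 0.5715 -0.111   0.0698] n [-0.485  0.071  0.872] rms 0.00053 zlocal d 0.0034
   V+ 45 c [ 0.5292 -0.0725  0.1028] n [0.182 0.98  0.079] rms 0.00168 zlocal d -0.0328
   V- 45 c [ 0.5191 -0.1283  0.1005] n [0.074 0.988 0.138] rms 0.00185 zlocal d 0.0173<stdin>:18: RuntimeWarning: Mean of empty slice.
  ret = um.true_divide(
Traceback (most recent call last):
ValueError: zero-size array to reduction operation minimum which has no identity
```

```bash
python3 - <<'E'
from rig import bot
from h import *
def head(f):
    P=cloud(f);near=np.hypot(P[...,0]-.555,P[...,1]-.152)<.06
    m=near&(P[...,2]>.138)&(P[...,2]<.150); Q=P[m]
    r=cv2.minAreaRect(Q[:,:2].astype(np.float32)); print("head",m.sum(),Q.mean(0).round(4),np.round(r[0],4),np.round(r[1],4),r[2])
for i,yaw in enumerate((np.pi/2,-np.pi/2)):
    s=np.sign(yaw)
    bot.move_to([.547,.16-s*.047,.36],[np.pi,0,yaw]); bot.pause(.4)
    c=bot.get_calibration("wrist"); im,d=bot.get_image("wrist"); f=dict(im=im,d=d,**c); np.savez(f"wy{i}.npz",im=im,d=d,mtx=c["mtx"],R=c["R"],t=c["t"])
    print(yaw,(-c["R"].T@c["t"]-bot.current_tool_pos()).round(4),bot.current_tool_pos(),bot.current_joint_positions()); head(f)
print(bot.current_clock())
f=load("wt");head(f)
f=load("wc");P=cloud(f).reshape(-1,3);im=f["im"].reshape(-1,3).astype(int)
m=(np.hypot(P[:,0]-.56,P[:,1]+.21)<.03)&(im.sum(1)<130)&(P[:,2]>.02)&(P[:,2]<.08); Q=P[m]
r=cv2.minAreaRect(Q[:,:2].astype(np.float32));print("button",m.sum(),np.median(Q,0).round(4),r)
m=(np.hypot(P[:,0]-.66,P[:,1]+.12)<.05)&(P[:,2]>.08)&(P[:,2]<.13);print("lamp",P[m].mean(0).round(4),P[m].min(0).round(3),P[m].max(0).round(3))
N=np.array([[-.480,.089,.873],[.475,-.802,.361],[.738,.571,.358]]);C=np.array([[.5761,-.1075,.0719],[.5365,-.078,.1051],[.5303,-.1225,.1054]])
O=np.linalg.solve(N,(N*C).sum(1)+[0,.028,.028]);print("O",O.round(4))
yaw=np.radians(-10.6);ex=np.array([np.cos(yaw),np.sin(yaw),0]);ey=np.array([-np.sin(yaw),np.cos(yaw),0])
print("button pred",O-.105*ey,"pointer pred",O+.058*(.866*ex+[0,0,.5]))
# foot plate extent and pointer
x=.866*ex+[0,0,.5];z=-.5*ex+[0,0,.866];L=(P-O)@np.stack([x,ey,z]).T
m=(abs(L[:,2])<.004)&(abs(L[:,1])<.06)&(L[:,0]>0)&(L[:,0]<.03);print("foot y",np.percentile(L[m,1],[1,99]))
m=(abs(L[:,2]+.002)<.006)&(abs(L[:,1])<.02)&(L[:,0]>.04)&(L[:,0]<.07);print("ptr",L[m].mean(0).round(4),L[m].max(0).round(4))
E
```

```text
1.5707963267948966 [-0.0006  0.0846  0.1426] [0.54697202 0.11303931 0.36003819] [ 0.2235789   0.37309301 -0.69318063  1.19211614  0.23596241  1.65460226
 -0.41470618]
head 1147 [0.5476 0.1628 0.1439] [0.5476 0.1622] [0.036  0.0361] 3.5752971172332764
-1.5707963267948966 [-0.0006 -0.0806  0.1426] [0.54700715 0.20697349 0.359998  ] [ 0.2019325   0.54225495 -1.07826754  1.10214913  0.47956408  1.74080356
  2.42009952]
head 1143 [0.5471 0.1617 0.1439] [0.5476 0.1624] [0.0372 0.0362] 4.028409957885742
8.2583
head 1146 [0.5477 0.1619 0.1439] [0.5472 0.1619] [0.0362 0.0359] 3.5451252460479736
button 518 [ 0.5647 -0.2102  0.0339] ((0.563827633857727, -0.2107166349887848), (0.03290785849094391, 0.03309723734855652), 0.10761328041553497)
lamp [ 0.6518 -0.1223  0.1007] [ 0.61  -0.142  0.084] [ 0.668 -0.104  0.113]
O [ 0.5732 -0.1069  0.0702]
button pred [ 0.55388545 -0.21007527  0.07024116] pointer pred [ 0.62257122 -0.11610656  0.09924116]
foot y [-0.03308879  0.03324293]
ptr [ 0.05    0.0003 -0.0003] [0.0584 0.0034 0.0017]
```

```bash
cat > plan.py <<'E'
from rig import bot
from h import *
B=np.array([-.0006,.002,0])            # wrist-camera world minus robot world
TOY=np.array([.5475,.1622,0])-B; TY=np.radians(3.6)
O=np.array([.5732,-.1069,.0702])-B; CY=np.radians(-10.6)
BTN=np.array([.5640,-.2106,.0339])-B
ex=np.array([np.cos(CY),np.sin(CY),0]);ey=np.array([-np.sin(CY),np.cos(CY),0]);ez=np.array([0,0,1.])
X=.866*ex+.5*ez;Z=-.5*ex+.866*ez
G=.107
CR=[np.pi,-np.pi/6,CY]
def cp(x=0,y=0,z=0): return O+x*X+y*ey+(z+G)*Z
E
python3 - <<'E'
from plan import *
for p,o in((cp(.008,0,.1),CR),(cp(),CR),(cp(0,0,.15),CR),(BTN+[0,0,.1],[np.pi,0,CY]),(BTN,[np.pi,0,CY])):
    q=bot.inverse_kinematics(p,o); print(p.round(3),None if q is None else np.round(q,2))
R=[np.pi,0,TY]
bot.move_to(TOY+[0,0,.22],R)
print(bot.servo_line(TOY+[0,0,G],.1,force_limit=8),bot.current_tool_pos())
bot.move_gripper(.03); print(bot.current_opening(),bot.current_grip_force(),bot.current_wrist_force())
bot.servo_line(TOY+[0,0,G+.03],.06); bot.pause(.2)
c=bot.get_calibration("wrist"); im,d=bot.get_image("wrist"); f=dict(im=im,d=d,**c)
cv2.imwrite("pics/grasp.png",im[:,:,::-1]); np.savez("gr.npz",im=im,d=d,mtx=c["mtx"],R=c["R"],t=c["t"])
print(bot.current_tool_pos(),bot.current_wrist_force(),bot.current_opening(),bot.current_clock())
E
```

```text
[ 0.479 -0.091  0.253] [ 1.05 -0.23 -0.75  2.09 -0.31  0.72 -1.3 ]
[ 0.521 -0.099  0.163] [-0.41  0.    0.56  2.19  0.04  0.42 -1.64]
[ 0.447 -0.085  0.293] [ 0.36 -0.28 -0.17  2.08 -0.06  0.82 -1.55]
[ 0.565 -0.213  0.134] [-0.35  0.72  1.12  1.53 -0.67  1.31 -0.9 ]
[ 0.565 -0.213  0.034] [-0.35  0.88  1.12  1.63 -0.84  1.19 -0.78]
False [0.54874367 0.16018599 0.10774739]
0.035396926204234784 61.343135833740234 [ 1.17947445 -0.12221839  1.44955536]
[0.54779139 0.16018201 0.13658996] [ 9.19018903e-04 -5.23478047e-01 -2.92444660e+00] 0.03534854751276915 14.15
```

View pics/grasp.png

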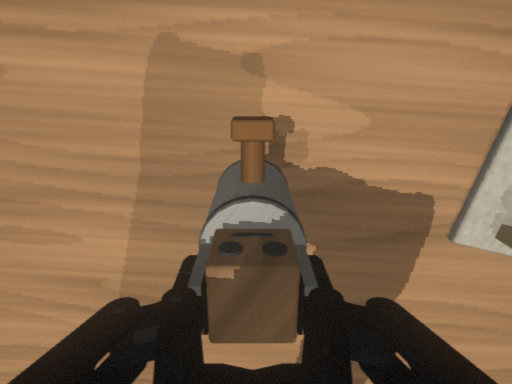

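The toy is held square, with the head between the pads at (255,285) and the arm straight ahead at (253,130). I'll measure how it sits in the grip, then carry it tilted to above the cradle.

```bash
python3 - <<'E'
from plan import *
from scipy.spatial.transform import Rotation as Ro
f=load("gr");P=cloud(f).reshape(-1,3)-B;tcp=np.array([.54779,.16018,.13659])
L=(P-tcp)@Ro.from_euler("xyz",[0,0,TY]).as_matrix()
v=L.reshape(384,512,3)
print("head top px",v[300,255].round(4),v[320,230].round(4),v[260,255].round(4))
m=(abs(L[:,2]-np.median(v[290:320,225:285,2]))<.004)&(np.hypot(L[:,0],L[:,1])<.04);print("head",m.sum(),L[m].mean(0).round(4),L[m].min(0).round(4),L[m].max(0).round(4))
hsv=cv2.cvtColor(f["im"],cv2.COLOR_RGB2HSV).reshape(-1,3)
m=(L[:,0]>.035)&(L[:,0]<.08)&(abs(L[:,1])<.03)&(L[:,2]<-.02)&(L[:,2]>-.055);print("hand",m.sum(),L[m].mean(0).round(4),L[m].min(0).round(4),L[m].max(0).round(4))
bot.servo_line([.547,.16,.29],.15)
bot.move_to([.48,.1,.29],CR); print(bot.current_joint_positions().round(2))
bot.servo_line(cp(.012,0,.10),.12); bot.pause(.2)
print(bot.current_tool_pos(),cp(.012,0,.1),bot.current_orientation(),bot.current_wrist_force(),bot.current_joint_positions().round(2),bot.current_clock())
im,d=bot.get_image("scene");s=load("scene");np.savez("s2.npz",im=im,d=d,mtx=s["mtx"],R=s["R"],t=s["t"])
cv2.imwrite("pics/s2.png",cv2.resize(im[100:250,150:350],None,fx=4,fy=4,interpolation=2)[:,:,::-1])
E
```

```text
head top px [ 0.0034 -0.001   0.0365] [-0.0057  0.0088  0.0369] [ 0.0174 -0.001   0.0308]
head 8435 [ 0.0027 -0.      0.0366] [-0.0182 -0.0312  0.0327] [0.0189 0.0314 0.0407]
hand 1772 [ 0.0528 -0.0001 -0.038 ] [ 0.035  -0.0118 -0.0545] [ 0.064   0.0117 -0.0336]
[-1.39 -0.28  0.75  2.02  0.66  1.04 -2.65]
[ 0.48235819 -0.09129535  0.2555059 ] [ 0.48228086 -0.09177266  0.255462  ] [ 3.14147707 -0.52366171 -0.18398549] [-0.76956612 -0.59111923 -2.41785048] [-0.72 -0.29  0.69  2.12  0.41  0.76 -1.99] 18.4083
```

View pics/s2.png

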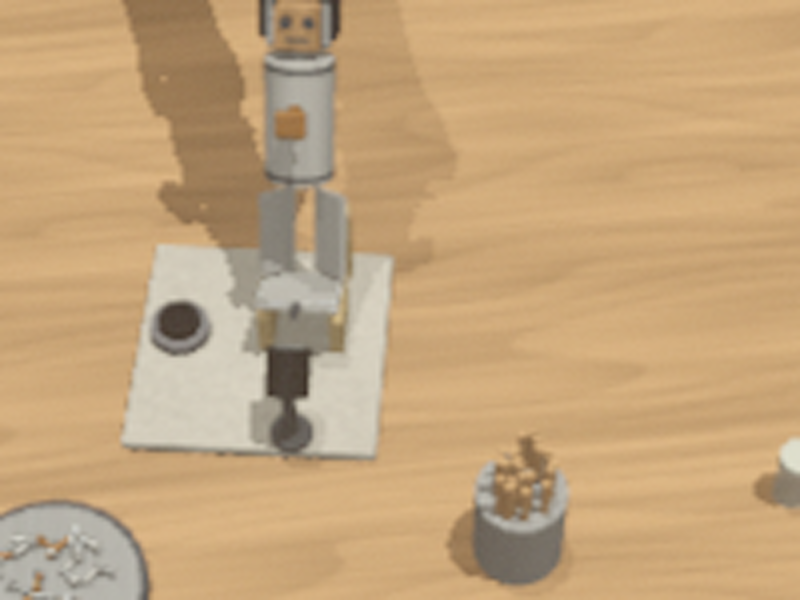

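The toy is above the cradle, leaning correctly and lined up with the V, with its arm over the pointer. Now I'll lower it with a force guard, then slide it back into the V.

```bash
python3 - <<'E'
from plan import *
def loc():
    p=bot.current_tool_pos()-O; return np.array([p@X,p@ey,p@Z-.1074]).round(4)
bot.servo_line(cp(.006,0,.02),.1); bot.pause(.2); print(loc(),bot.current_wrist_force())
print(bot.servo_line(cp(.006,0,-.006),.03,force_limit=5),loc(),bot.current_wrist_force())
z=loc()[2]
print(bot.servo_line(cp(-.008,0,z+.0004),.03,force_limit=5),loc(),bot.current_wrist_force())
bot.pause(.3);print(loc(),bot.current_orientation(),bot.current_wrist_force(),bot.current_clock())
E
```

```text
[0.0065 0.0001 0.02  ] [-0.23816675  1.54394271 -2.76001389]
True [ 0.0054  0.0006 -0.0008] [-2.29577089 -0.40333554  4.53275746]
True [ 0.003   0.0005 -0.0008] [-3.58997521  0.46757426  4.85597181]
[ 0.003   0.0005 -0.0008] [-3.14057888 -0.52017732 -0.18462177] [-4.79196251  0.45951535  6.49073918] 20.7833
```

```bash
python3 - <<'E'
from plan import *
def loc():
    p=bot.current_tool_pos()-O; return np.array([p@X,p@ey,p@Z-.1074]).round(4)
def F():
    f=bot.current_wrist_force(); return np.array([f@X,f@ey,f@Z]).round(2)
bot.servo_line(cp(.003,0,.0006),.03); bot.pause(.2);print(loc(),F())
print(bot.servo_line(cp(-.006,0,.0006),.02,force_limit=8),loc(),F())
bot.pause(.3);print(loc(),F())
c=bot.get_calibration("wrist"); im,d=bot.get_image("wrist");np.savez("w3.npz",im=im,d=d,mtx=c["mtx"],R=c["R"],t=c["t"])
cv2.imwrite("pics/w3.png",im[:,:,::-1]);print(bot.current_clock())
E
```

```text
[ 0.0021 -0.     -0.0001] [-1.7  -0.1  -2.76]
True [0.     0.0005 0.0008] [ 1.65  0.7  -0.13]
[-0.      0.0005  0.0007] [ 4.04 -0.53  0.92]
22.0
```

View pics/w3.png

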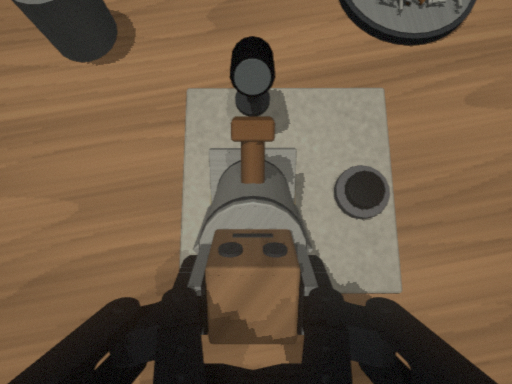

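The toy touches the V at x≈0 and its hand at (253,130) lines up with the lamp at (253,75). I'll release it, back off along the axis and check.

```bash
python3 - <<'E'
from plan import *
bot.servo_line(cp(0,0,-.0002),.02,force_limit=4); bot.move_gripper(.06); bot.pause(.2)
bot.move_gripper(.085); bot.servo_line(cp(.0,0,.075),.1); bot.pause(.4)
c=bot.get_calibration("wrist"); im,d=bot.get_image("wrist");np.savez("w4.npz",im=im,d=d,mtx=c["mtx"],R=c["R"],t=c["t"])
cv2.imwrite("pics/w4.png",im[:,:,::-1]);print(bot.current_clock(),bot.current_wrist_force())
P=cloud(dict(np.load("w4.npz")))-B-O; L=P@np.stack([X,ey,Z]).T
l=L.reshape(-1,3);m=(abs(l[:,2]-.144)<.005)&(np.hypot(l[:,0],l[:,1])<.035);Q=l[m]
r=cv2.minAreaRect(Q[:,:2].astype(np.float32));n=np.linalg.svd(Q-Q.mean(0),full_matrices=False)[2][2]
print("head",m.sum(),Q.mean(0).round(4),r,n.round(3))
m=(l[:,0]>.042)&(l[:,0]<.07)&(abs(l[:,1])<.025)&(l[:,2]>.05)&(l[:,2]<.09);Q=l[m];print("hand",Q.mean(0).round(4),Q.min(0).round(4),Q.max(0).round(4))
E
```

```text
24.5583 [ 0.46885289 -0.4106545  -0.15907374]
head 3284 [0.0018 0.0002 0.1436] ((0.0005506109446287155, 0.00021191686391830444), (0.03586079180240631, 0.03601212427020073), 0.1031806692481041) [ 0.019 -0.001  1.   ]
hand [0.0552 0.0003 0.0699] [ 0.042  -0.0111  0.0582] [0.064  0.0117 0.0734]
```

View pics/w4.png

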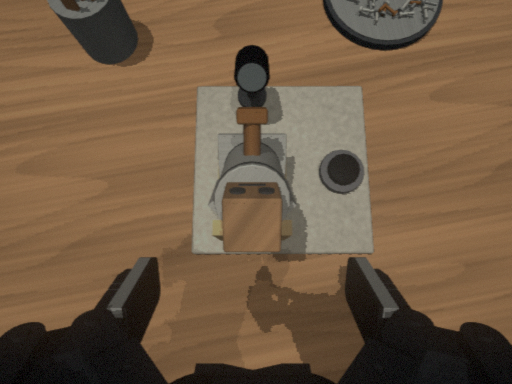

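The toy sits in the cradle within about 1 mm, with the hand at (252,115) in line with the lamp, and it is released. Now the button.

```bash
python3 - <<'E'
from plan import *
D=[np.pi,0,CY]
bot.servo_line(cp(0,0,.10),.15); bot.servo_line([.44,-.2,.30],.2)
bot.move_gripper(0.0)
bot.move_to([.52,-.23,.28],D); bot.move_to(BTN+[0,-.003,.06],D)
print(bot.current_clock(),bot.current_tool_pos())
bot.servo_line(BTN+[0,-.003,.006],.1)
print(bot.servo_line(BTN+[0,-.003,-.012],.03,force_limit=14),bot.current_tool_pos(),BTN,bot.current_wrist_force())
bot.pause(.2);print(bot.current_tool_pos(),bot.current_wrist_force())
bot.servo_line(BTN+[0,-.003,.10],.12); bot.servo_line([.5,-.28,.3],.2);bot.pause(.3)
im,d=bot.get_image("scene"); cv2.imwrite("pics/end.png",cv2.resize(im[100:250,150:350],None,fx=4,fy=4,interpolation=2)[:,:,::-1]);print(bot.current_clock())
E
```

```text
28.0 [ 0.5650176  -0.21696363  0.09642004]
True [ 0.56553347 -0.2160822   0.02818603] [ 0.5646 -0.2126  0.0339] [-0.45256646  1.62821345  6.96020122]
[ 0.56553142 -0.21610123  0.02816897] [-1.44456831  0.7337454   6.62536152]
31.8667
```

View pics/end.png

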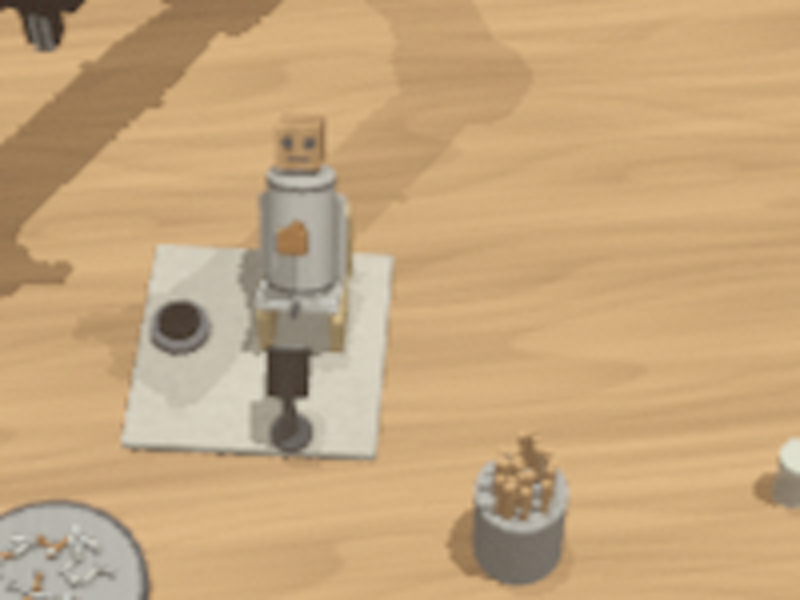

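The toy is in place at (300,230) and the button is up at (180,320). A second, firmer press will make sure it bottomed out, then I'll hand in.

```bash
python3 - <<'E'
from plan import *
p=BTN+[0,-.001,0]
bot.servo_line(p+[0,0,.08],.2); bot.servo_line(p+[0,0,.004],.1)
print(bot.servo_line(p+[0,0,-.014],.03,force_limit=25)); bot.pause(.15); print(bot.current_tool_pos(),bot.current_wrist_force())
bot.servo_line(p+[0,0,.10],.15); bot.servo_line([.5,-.28,.3],.2); bot.pause(.3); print(bot.current_clock())
print(bot.job_done())
E
```

```text
True
[ 0.56560697 -0.21413171  0.0281719 ] [-1.44761925  0.53408933  7.25874939]
36.8333
the job is handed in; nothing more can be done
None
```

The job is handed in at about 37 s of the allowed 48 s: the toy rests released in the cradle, about 0.5 mm off axis, with its arm over the pointer towards the lamp, and the timer button was pressed twice (about 5.7 mm of its 6 mm travel); the judge's result was not shown.

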